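# Nudge the window blind and close the switch cover

### The arm

A 7-joint arm with a two-finger parallel gripper is mounted at the origin on the work surface. World frame = base frame: x ahead of the robot, y to its left, z up, the work surface at z = 0. Lengths are in m, angles in rad, forces in N, time in s.
With the tool pointing down it reaches from about 0.4 to 0.85 m from the base axis. Payload 10.4 kg.
Tool frame: the origin (TCP) lies midway between the tips of the shut fingers; the grasp point (between the pads) lies manip.grip_depth behind it (manip.grip_depth is the distance from the TCP to the grasp point, in m); z points along the fingers, x is the direction in which the jaws open and shut, and the axes are right-handed (so a half turn about z gives the same grasp; the last joint's range is limited). The gripper opens to 85 mm and grips with 20 to 120 N. Pads are 22 mm wide; open, the fingers measure 114 mm over their backs; the gripper's body (76 mm by 85 mm) begins 54 mm behind the grasp point. The pads swing forward as they close: fully open they stand 13 mm farther back than shut.
Start: joints at [-1.279, 0.332, -0.065, 1.46, 0.022, 1.35, -0.088], TCP at [0.194, 0.594, 0.231] pointing down, gripper open.
Joint ranges: [-2.6, 2.6], [-0.5, 2.12], [-1.47, 1.34], [0.16, 2.42], [-1.27, 4.41], [0.06, 2.06], [-2.6, 2.6]. Speed limits (rad/s): [2.22, 2.22, 2.79, 2.79, 3.14, 3.14, 3.14].

### API

Orientations are given as a unit quaternion [x, y, z, w].
In Python, from workcell import manip gives the robot as it stands. The module is installed in compiled form; this text tells all that it offers.
- The arm moves only by the tool send_rows, never from a script. Its argument "steps" is a list of rows, each a list of 2 entries, a list of its own where there are three numbers: the shift along the tool's x, y, z in m, then the turn about the tool's z in rad. In form: [[[x, y, z], spin], ...]. A call has exactly 8 rows; each row is the pose to reach, as a shift and turn from the pose commanded when the call began, along the tool's axes at that moment; what a row does not reach only later rows make up. A row lasts 1/8 s, in which the tool goes at most 62.5 mm and 10.7 degrees, less where a joint would pass 70% of its speed; a pose out of reach is approached as far as the arm can. A call with a gripper value outside its range is refused whole. "hand" is the opening, from 0 (shut) to 1 (fully open), set as the call begins (left out, the last holds). The fingers move at their own pace and stop on an object; "force" is the grip in N (left out, the last holds). Time passes only in rows, so rows that repeat a pose let the fingers close, or fill a call up. It gives the time, the measured TCP pose, the force and the opening at its end, in the units of the state.
- manip.get_obs(): the state, without advancing time (a new reading comes with each control period).
- manip.camera(name): name is "scene" or "top" or "wrist"; returns (picture, depth): 400x640x3 uint8, red, green, blue; 400x640 float32, m along the optical axis (not along the pixel's ray), 0 where there is no reading.
- manip.camera_info(name): a dict with "intrinsics" (3x3 intrinsics, pixels), "dist_coeffs" ([k1, k2, p1, p2, k3] as OpenCV has them; the pictures are not rectified), "pose" (4x4, takes a point from camera to world coordinates); the wrist camera has in their place "T_tool_cam" (4x4, takes a point from camera to tool coordinates, whose origin is the TCP and whose axes are the tool frame's). Camera axes: x right, y up, looking along -z (the intrinsics and any distortion apply to the point x, -y, -z); pixel columns grow to the right and rows downward; lengths in m; the calibration is good to about 2 mm. A picture is of the moment at which its call begins: read the wrist's pose just before it. camera_info takes no time and is no camera call.
- manip.hand_in(): hands the job in, once; it reports no verdict.
The state is a dict: "clock": time; "joint_pos": joint angles; "joint_velocities": joint speeds; "tau": joint torques, N m; "position": TCP position; "ee_rot": TCP orientation; "ft_force": force on the tool from outside, world axes, zero at the start; "torque": the same for the moment, N m; "grip_width": opening from 0.0 (shut) to 1.0 (fully open).
Only numpy, scipy, OpenCV 4.12 (cv2) and the standard library are available. Lean on these libraries where they do the work, as an engineer would, in place of code of your own. Each camera call takes 0.05 s, during which the arm holds its last target.

### The job

The blind switch on the oak vanity is under its sliding cover, and a coral lip balm case lies in the cover's way: first put the case in the wooden tray, then slide the cover all the way open. Push the red toggle fully over to the side of the amber dot (never to the blue side), hold it there for about one second, and let it spring back to the middle. Then slide the cover fully shut again, leaving the perfume bottle, brush cup and hair clip where they stand.

Things in the scene. Friction and masses are not known exactly. Their poses are not given: they have to be found in the camera images.
- switch_box: White blind-control box fixed on the shelf, 268 mm long along its own y, x from -85 to +61 mm, z up. Origin: on the shelf under the middle of the cover's channel. -y half: open switch well; +y half: flat deck. Aluminium guide rails at x = +-55..61 mm rise to z = 57 mm all along. A ledge (x = -85..-61, z = 50 mm) carries the two dots.
- well (a point): Middle of the floor of the open-topped switch well, at box (0, -67, 10) mm. Inside the well: x = -48..48, y = -126..-8 mm in the box frame; its walls reach z = 50 mm.
- deck (a point): Middle of the flat deck onto which the cover slides, at box (0, 67, 50) mm; the deck spans x = -55..55, y = 0..134 mm in the box frame.
- cover (a joint): Slide of the flat grey cover (107 x 128 x 5 mm, underside 51.5 mm and top 56.5 mm above the shelf) along the box's +y: 0 m = shut over the well (cover centre at box y = -66 mm), 0.126 m = fully open, wholly over the deck. It may start up to 0.02 m open. Friction about 1 N; it stays where it is left. It pushes along whatever lies on the deck.
- cover_rib (a point): Centre of the top face of the black rib on the cover: 60 mm long along the box's x, 10 mm thick along the box's y, 15 mm high above the cover (top at z = 71.5 mm). Push it from either side, or straddle or pinch it from above. Moves with the cover.
- toggle (a joint): Angle of the red paddle toggle in the well, rad: 0 = upright, + = leaning to the box's +y, - = to its -y; stops at +-0.45. A spring always brings it back to 0; full over takes about 0.095 N m, i.e. 3 N at the tip.
- toggle_tip (a point): Middle of the top end of the red toggle: paddle 26 mm wide along the box's x, 8 mm thick along y; its hinge axis (along the box's x) lies 32 mm below this point at box (0, -66, 14) mm, so the upright tip stands 46 mm above the shelf, below the shut cover. About 55 mm of free well on either side of it along y.
- sun_mark: Amber dot, 18 mm across and 2 mm thick, on the box's ledge beside the well: at box y = -36 mm or -96 mm (x = -73 mm), i.e. to the +y or the -y side of the toggle (y = -66 mm); push the toggle to this side. Origin: centre of its underside.
- moon_mark: Dark blue dot of the same size, at the other of these two places: the wrong side. Origin: centre of its underside.
- balm_case: Coral lip balm case, a rounded block 26 (x) x 56 (y) x 24 (z) mm, about 30 g, lying flat on the deck (z = 50 mm), its long side within 0.6 rad of the box's y. Origin: centre of its underside. Pinch it across its 26 mm.
- tray: Shallow square wooden tray fixed on the shelf, 130 x 130 mm outside, walls 5 mm thick and 22 mm high, floor about 5 mm thick. Origin: centre of its underside. It stands left or right of the box.
- perfume: Round amber glass perfume bottle with brass cap, 56 mm across, 74 mm high, loose and standing close beyond the box's +x side. Origin: centre of its underside. Leave alone.
- brush_cup: Bamboo cup, 76 mm across and 95 mm high, with make-up brushes up to 185 mm high, loose; on the side opposite to the tray. Origin: centre of its underside. Leave alone.
- hair_clip: Flat steel hair clip, 16 (x) x 62 (y) x 10 (z) mm, loose, lying on the shelf on the box's -x side. Origin: centre of its underside. Leave alone.
Things that resemble listed ones, but are neither listed nor needed, are in the scene too. What is meant by the balm_case is not black or purple, and is the larger of those in its own colour.

How it is judged:
On the way, in this order (a step that is already met when the one before it is completed fails the run):
1. the lip balm case lies in the tray, let go (x of balm_case in the frame of tray between -0.05 and 0.05 m and y of balm_case in the frame of tray between -0.05 and 0.05 m and z of balm_case in the frame of tray below 0.022 m and contact force between the fingers and balm_case below 0.1 N), for 0.2 s.
2. the cover is slid open onto the deck (at least 100 of 126 mm) (value of joint cover above 0.1 m), for 0.1 s.
3. the toggle is held over to the amber dot's side (past 0.30 rad) for 0.8 s (((y of sun_mark in the frame of switch_box above -0.066 m and value of joint toggle above 0.3 rad) or (not (y of sun_mark in the frame of switch_box above -0.066 m) and value of joint toggle below -0.3 rad))), for 0.8 s.
4. the toggle has sprung back to the middle (within 0.08 rad) (value of joint toggle between -0.08 and 0.08 rad), for 0.2 s.
At the end, for the whole second after the job is handed in: The cover is shut (within 6 mm of its stop), the toggle rests in the middle (within 0.08 rad), and the lip balm case lies still inside the tray; perfume bottle, brush cup and hair clip are within 30 mm of where they began (all of step 4 and x of balm_case in the frame of tray between -0.05 and 0.05 m and y of balm_case in the frame of tray between -0.05 and 0.05 m and z of balm_case in the frame of tray below 0.022 m and value of joint cover below 0.006 m and linear speed of balm_case below 0.02 m/s and distance of each of perfume, brush_cup, hair_clip from where it was at the start of the episode below 0.03 m); the robot touches nothing.
It fails at once if the toggle is pushed to the blue dot's side (past 0.20 rad) ((y of sun_mark in the frame of switch_box above -0.066 m and value of joint toggle below -0.2 rad) or (not (y of sun_mark in the frame of switch_box above -0.066 m) and value of joint toggle above 0.2 rad)).
It fails at once if the perfume bottle is shifted by over 30 mm or tipped (distance of perfume from where it was at the start of the episode above 0.03 m or angle between perfume's own z axis and vertical above 0.3 rad).
It fails at once if the brush cup is shifted by over 30 mm or tipped (distance of brush_cup from where it was at the start of the episode above 0.03 m or angle between brush_cup's own z axis and vertical above 0.3 rad).
It fails at once if the hair clip is shifted by over 30 mm (distance of hair_clip from where it was at the start of the episode above 0.03 m).
It also fails if it takes over 72 s, if anything falls off the work surface, if the arm or the gripper's body presses on something with over 40 N, if the wrist force passes 120 N, or if a joint passes its speed limit or range.

## Working session

There is one attempt and no reset: what is moved stays moved. The work goes in short steps, Python scripts to look and compute and a tool call to move; the robot and the scene stay as the last step left them, time stands still between calls to the robot, and variables do not carry over. Pictures are saved under pics/ and viewed, and the job is handed in when it is done.

Besides the shell and the picture viewer there is one more tool, called after "Request:" as name([rows], argument=value, ...), one row to a line, values as JSON. send_rows: Moves the arm, as the interface text tells. Its arguments: {"type":"object","properties":{"steps":{"type":"array"},"hand":{"type":"number"},"force":{"type":"number"}},"required":["steps"]}

```bash
mkdir -p pics; ls; cat > h.py <<'E'
import numpy as np, cv2
from workcell import manip
from scipy.spatial.transform import Rotation as R
def snap(name,tag):
    o=manip.get_obs(); im,d=manip.camera(name)
    cv2.imwrite(f'pics/{tag}.png',im[:,:,::-1]); np.savez(f'{tag}.npz',im=im,d=d,p=o['position'],q=o['ee_rot'])
    return im,d
def T(name,z=None):
    ci=manip.camera_info(name)
    if name!='wrist': return ci['pose']
    M=np.eye(4);M[:3,:3]=R.from_quat(z['q']).as_matrix();M[:3,3]=z['p'];return M@ci['T_tool_cam']
def pts(name,tag,uv,zplane=None):
    z=np.load(f'{tag}.npz');ci=manip.camera_info(name);K=np.array(ci['intrinsics']);D=np.array(ci['dist_coeffs'])
    uv=np.array(uv,float).reshape(-1,2)
    n=cv2.undistortPoints(uv[:,None],K,D)[:,0]
    M=np.array(T(name,z)); ray=np.c_[n[:,0],-n[:,1],-np.ones(len(n))]
    if zplane is None:
        dd=z['d'][uv[:,1].astype(int),uv[:,0].astype(int)]; c=ray*dd[:,None]
        return c@M[:3,:3].T+M[:3,3]
    w=ray@M[:3,:3].T; s=(zplane-M[2,3])/w[:,2]
    return M[:3,3]+w*s[:,None]
def proj(name,tag,P):
    z=np.load(f'{tag}.npz');ci=manip.camera_info(name);K=np.array(ci['intrinsics']);D=np.array(ci['dist_coeffs'])
    M=np.linalg.inv(np.array(T(name,z)));c=np.atleast_2d(P)@M[:3,:3].T+M[:3,3]
    return cv2.projectPoints(c*[1,-1,-1],np.zeros(3),np.zeros(3),K,D)[0][:,0]
def crop(tag,x0,y0,x1,y1,out,k=3):
    im=cv2.imread(f'pics/{tag}.png')[y0:y1,x0:x1]; cv2.imwrite(f'pics/{out}.png',cv2.resize(im,None,fx=k,fy=k,interpolation=cv2.INTER_CUBIC))
E
python3 - <<'E'
from h import *
snap('top','top0');snap('scene','scene0')
o=manip.get_obs();print(o); print(manip.grip_depth); print(manip.camera_info('wrist')); print(manip.camera_info('top')['pose'])
E
```

```text
pics
{'clock': 0.1, 'joint_pos': array([-1.27857089,  0.33277712, -0.06466275,  1.46089485,  0.02160605,
        1.34990147, -0.088517  ]), 'joint_velocities': array([ 0.00046789, -0.0016201 , -0.00095211, -0.00144279,  0.00036367,
       -0.00030866,  0.00124163]), 'tau': array([ 1.68784496e-03, -6.26738548e+01,  4.93472291e-02, -3.92434859e+01,
        1.64129067e-02,  6.90919798e-03, -7.03177463e-06]), 'position': array([0.19344968, 0.59393801, 0.23059719]), 'ee_rot': array([ 8.09221635e-01,  5.87503134e-01, -4.96126499e-04,  4.08662133e-04]), 'ft_force': array([-0.71642729, -0.30702934,  0.00111542]), 'torque': array([-0.01343485,  0.02884161,  0.04823212]), 'grip_width': 0.9992471612624529}
0.0187
{'intrinsics': array([[354.39453676,   0.        , 316.87084286],
       [  0.        , 354.39453676, 199.77746483],
       [  0.        ,   0.        ,   1.        ]]), 'dist_coeffs': array([-0.0596883,  0.       ,  0.       ,  0.       ,  0.       ]), 'T_tool_cam': array([[ 9.99999569e-01,  9.22997282e-04, -9.82714997e-05,
        -5.62323994e-04],
       [ 8.65955127e-04, -9.65803472e-01, -2.59273802e-01,
        -6.53866619e-02],
       [-3.34219970e-04,  2.59273605e-01, -9.65803855e-01,
        -1.42455652e-01],
       [ 0.00000000e+00,  0.00000000e+00,  0.00000000e+00,
         1.00000000e+00]])}
[[ 0.01139066  0.99757514 -0.06865932  0.50892405]
 [-0.99962843  0.00965979 -0.02548912 -0.01722233]
 [-0.02476407  0.06892414  0.9973145   0.85381089]
 [ 0.          0.          0.          1.        ]]
```

View pics/top0.png

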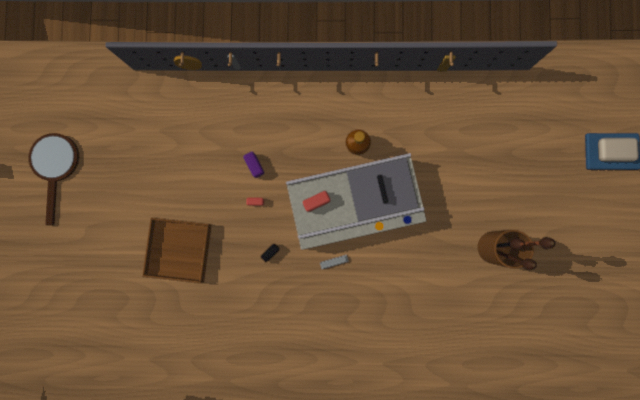

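View pics/scene0.png

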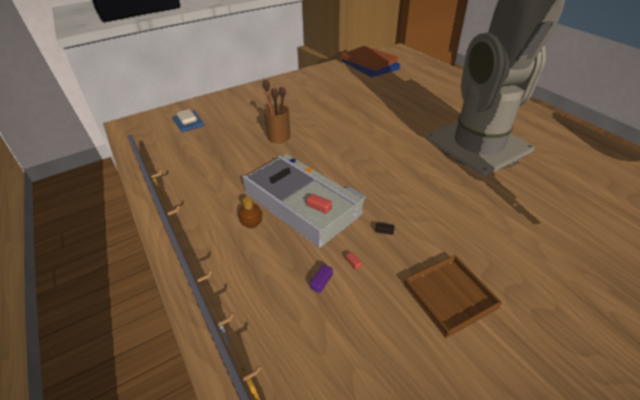

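```bash
python3 - <<'E'
from h import *
crop('top0',275,120,435,270,'c1',5)
crop('top0',130,140,300,300,'c2',4)
E
```

```text
(no output)
```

View pics/c1.png

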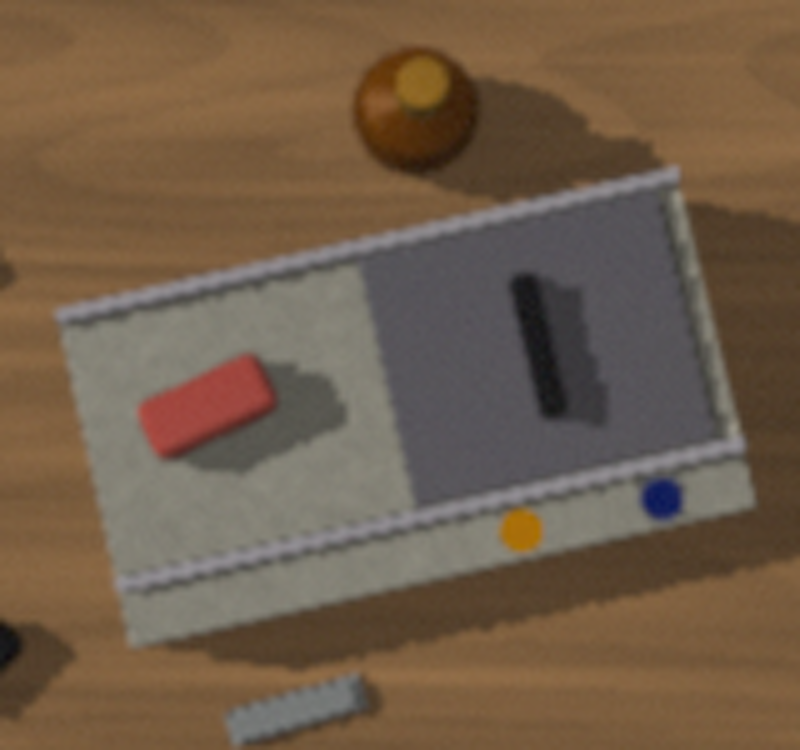

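View pics/c2.png

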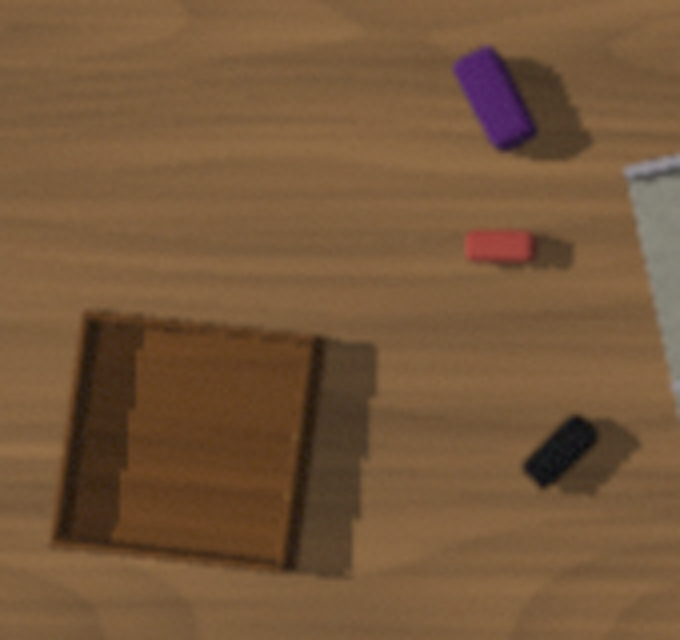

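```bash
cat >> h.py <<'E'
def rigid2(B,W):
    B=np.array(B,float);W=np.array(W,float)
    b=B-B.mean(0);w=W-W.mean(0)
    a=np.arctan2((b[:,0]*w[:,1]-b[:,1]*w[:,0]).sum(),(b*w).sum())
    Rm=np.array([[np.cos(a),-np.sin(a)],[np.sin(a),np.cos(a)]]);t=W.mean(0)-Rm@B.mean(0)
    return a,Rm,t,W-(B@Rm.T+t)
E
python3 - <<'E'
from h import *
f=lambda l,z:pts('top','top0',np.array(l)/5+[275,120],z)
W=np.r_[f([(57,310),(680,168)],.057),f([(131,646),(756,506)],.05),f([(521,530),(661,498)],.052)][:,:2]
B=np.array([(61,134),(61,-134),(-85,134),(-85,-134),(-73,-36),(-73,-96)])/1000
a,Rm,t,r=rigid2(B,W);print('box',a,t,r*1000)
bx=lambda w:((w[:,:2]-t)@Rm)*1000
rib=f([(513,278),(533,272),(566,413),(545,418)],.0715);print('rib',bx(rib),bx(rib).mean(0))
cov=f([(363,263),(415,506)],.0565);print('cover edge',bx(cov))
bm=f([(140,410),(250,353),(275,398),(165,457)],.074);print('balm',bm,bx(bm),bx(bm).mean(0))
g=lambda l,z:pts('top','top0',np.array(l)/4+[130,140],z)
tr=g([(85,312),(324,338),(293,571),(53,545)],.022);print('tray',tr,tr.mean(0),np.linalg.norm(np.diff(tr,axis=0),axis=1))
print('perf',pts('top','top0',[(358,141)],.05), bx(pts('top','top0',[(358,141)],.05)))
cl=f([(227,712),(360,674),(371,704),(237,745)],.01);print('clip',bx(cl))
d=np.load('top0.npz')['d'];
for n,p in dict(balm=(316,201),deck=(345,230),cover=(360,190),rib=(383,189),tray=(178,250),amber=(379,226),cap=(359,137)).items(): print(n,pts('top','top0',[p])[0].round(4))
E
```

```text
box 0.23144321602186113 [ 0.59224308 -0.06052322] [[-1.14329931 -1.0932994 ]
 [-0.81579595 -0.39841264]
 [ 0.7567519  -0.30675239]
 [ 0.55145636  0.80870283]
 [ 0.23448874  0.28337215]
 [ 0.41639827  0.70638945]]
rib [[ 28.5974957  -53.7547112 ]
 [ 29.19522646 -62.28156092]
 [-30.24361683 -62.12065013]
 [-30.35654236 -53.33758585]] [ -0.70185926 -57.87362702]
cover edge [[ 50.60873924   3.65984022]
 [-53.41721974   5.27129635]]
balm [[ 0.57646643  0.04590126  0.074     ]
 [ 0.60028989  0.00117209  0.074     ]
 [ 0.58189514 -0.00924785  0.074     ]
 [ 0.55731157  0.03539052  0.074     ]] [[  9.05592785 107.20570862]
 [ 21.98408102  58.20449033]
 [  1.68964913  52.28182301]
 [-11.99916968 101.36900819]] [ 5.18262208 79.76525754]
tray [[0.54270728 0.38205868 0.022     ]
 [0.52982597 0.25035232 0.022     ]
 [0.40403636 0.26299928 0.022     ]
 [0.41639704 0.39386119 0.022     ]] [0.47324166 0.32231787 0.022     ] [0.13233478 0.12642379 0.13144438]
perf [[ 0.7095191  -0.06711549  0.05      ]] [[112.63686548 -33.3175616 ]]
clip [[-122.16495605  102.23860805]
 [-118.67244273   41.88438296]
 [-132.39443015   40.09955841]
 [-137.05916086  101.08447168]]
balm [0.5787 0.0193 0.0746]
deck [ 0.5206 -0.041   0.0493]
cover [ 0.6046 -0.0717  0.0529]
rib [ 0.6049 -0.1174  0.0713]
tray [0.473  0.3277 0.0044]
amber [ 0.5298 -0.112   0.0485]
cap [ 0.7119 -0.0676  0.074 ]
```

```bash
cat >> h.py <<'E'
BA,BT=0.2314,np.array([0.5922,-0.0605])
def box2w(x,y):
    c,s=np.cos(BA),np.sin(BA);return BT+np.array([c*x-s*y,s*x+c*y])/1000
def goal(x,y,z,ang=None):
    o=manip.get_obs();M=R.from_quat(o['ee_rot']).as_matrix();p=np.array(o['position'])
    t=M.T@(np.array([x,y,z])-p); a=np.arctan2(M[1,0],M[0,0])
    s=0 if ang is None else a-ang
    print('shift',t.round(4),'spin',round((s+np.pi/2)%np.pi-np.pi/2,4),'rawspin',round(s,4),'cur ang',a.round(3),'p',p.round(4),'F',np.round(o['ft_force'],2),'t',o['clock'],'grip',round(o['grip_width'],3),'q7',o['joint_pos'][6].round(3))
E
python3 -c "
from h import *
goal(.579,.0183,.2,.495)"
```

```text
shift [-0.4279  0.5449  0.0312] spin 0.7609 rawspin 0.7609 cur ang 1.256 p [0.1934 0.5939 0.2306] F [-0.72 -0.31  0.  ] t 0.1 grip 0.999 q7 -0.089
```

Request:
send_rows([
  [[-0.02,0.025,0],0.04],
  [[-0.055,0.07,0],0.1],
  [[-0.09,0.115,0],0.18],
  [[-0.125,0.16,0.005],0.26],
  [[-0.16,0.204,0.01],0.34],
  [[-0.195,0.248,0.015],0.42],
  [[-0.23,0.293,0.02],0.5],
  [[-0.265,0.337,0.025],0.58],
], hand=0.6)

```text
clock: 1.1
position: [0.4325, 0.2362, 0.206]
ee_rot: [0.944, 0.33, -0.0, -0.0]
ft_force: [1.0, 0.4, -0.6]
grip_width: 0.601
```

```bash
python3 -c "
from h import *
goal(.579,.0183,.2,.495)"
```

```text
shift [-0.0214  0.2617  0.006 ] spin 0.1784 rawspin 0.1784 cur ang 0.673 p [0.4325 0.2362 0.206 ] F [ 1.01  0.39 -0.59] t 1.1 grip 0.601 q7 0.095
```

Request:
send_rows([
  [[-0.003,0.04,0.001],0.03],
  [[-0.007,0.085,0.002],0.06],
  [[-0.011,0.13,0.003],0.09],
  [[-0.014,0.175,0.004],0.12],
  [[-0.018,0.215,0.005],0.15],
  [[-0.02,0.245,0.006],0.17],
  [[-0.021,0.262,0.006],0.178],
  [[-0.021,0.262,0.006],0.178],
])

```text
clock: 2.1
position: [0.5795, 0.0199, 0.2]
ee_rot: [0.969, 0.246, -0.0, 0.0]
ft_force: [0.6, 0.4, -0.1]
grip_width: 0.602
```

```bash
python3 -c "
from h import *
snap('wrist','w1')
goal(.579,.0183,.056,.495)
for n,b in dict(balm=(.579,.0183,.074)).items(): print(proj('wrist','w1',b))
"
```

```text
shift [-0.0014  0.0024  0.144 ] spin 0.0034 rawspin 0.0034 cur ang 0.498 p [0.5792 0.0211 0.2   ] F [1.01 0.77 0.13] t 2.15 grip 0.601 q7 0.49
[[315.86324589 192.59179913]]
```

View pics/w1.png

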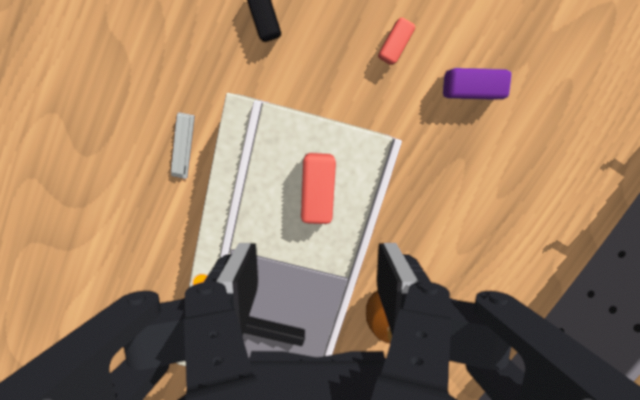

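```bash
python3 -c "
from h import *
crop('w1',260,120,420,250,'c3',5)
w=pts('wrist','w1',[(304,155),(335,155),(333,223),(302,222)],.074);print(w,w.mean(0));print(pts('wrist','w1',[(318,188)]))
goal(.579,.0183,.056,.495)
"
```

```text
[[ 0.55710575  0.0398796   0.074     ]
 [ 0.57780956  0.05108323  0.074     ]
 [ 0.6029188   0.00281216  0.074     ]
 [ 0.58075171 -0.00822113  0.074     ]] [0.57964645 0.02138846 0.074     ]
[[0.5786928  0.02236263 0.07418761]]
shift [-0.0014  0.0024  0.144 ] spin 0.0034 rawspin 0.0034 cur ang 0.498 p [0.5792 0.0211 0.2   ] F [1.01 0.77 0.13] t 2.15 grip 0.601 q7 0.49
```

View pics/c3.png

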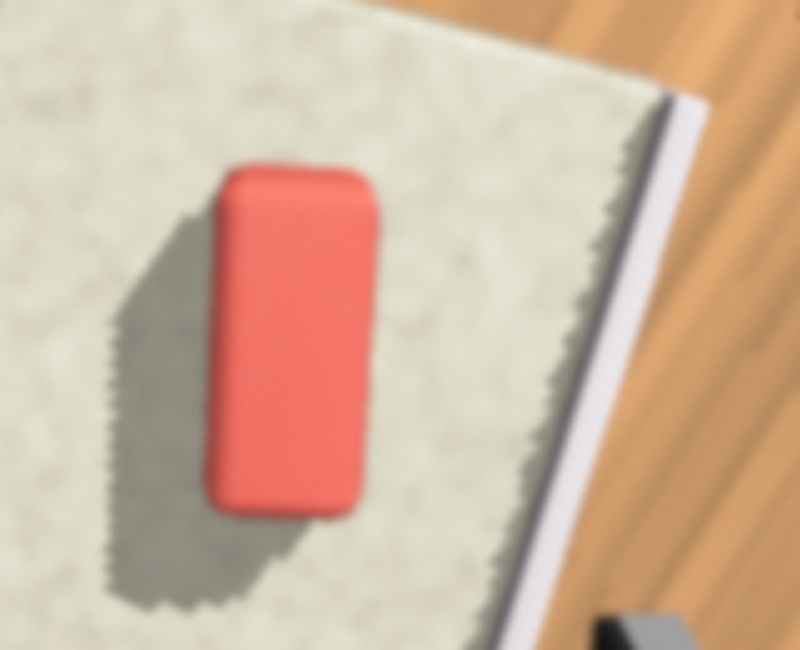

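Request:
send_rows([
  [[0,0,0.02],0.01],
  [[0,0,0.045],0.02],
  [[0,0,0.07],0.02],
  [[0,0,0.095],0.02],
  [[0,0,0.118],0.02],
  [[0,0,0.135],0.02],
  [[0,0,0.143],0.02],
  [[0,0,0.144],0.02],
])

```text
clock: 3.15
position: [0.5794, 0.0208, 0.0563]
ee_rot: [0.972, 0.237, -0.0, -0.0]
ft_force: [-1.1, 0.1, 0.6]
grip_width: 0.597
```

Request:
send_rows([
  [[0,0,0],0],
  [[0,0,0],0],
  [[0,0,0],0],
  [[0,0,0],0],
  [[0,0,0],0],
  [[0,0,0],0],
  [[0,0,0],0],
  [[0,0,0],0],
], hand=0, force=25)

```text
clock: 4.15
position: [0.5801, 0.0205, 0.0572]
ee_rot: [0.972, 0.237, 0.001, -0.0]
ft_force: [-0.4, 0.5, 6.5]
grip_width: 0.298
```

```bash
python3 -c "
from h import *
goal(.4735,.3223,.2,.4)"
```

```text
shift [ 0.0444 -0.3169 -0.1428] spin 0.0779 rawspin 0.0779 cur ang 0.478 p [0.5801 0.0205 0.0572] F [-0.44  0.46  6.47] t 4.15 grip 0.298 q7 0.536
```

Request:
send_rows([
  [[0,0,-0.015],0],
  [[0,0,-0.045],0],
  [[0,0,-0.085],0],
  [[0.005,-0.03,-0.11],0],
  [[0.012,-0.085,-0.11],0.02],
  [[0.02,-0.145,-0.11],0.04],
  [[0.028,-0.2,-0.11],0.06],
  [[0.035,-0.25,-0.11],0.08],
])

```text
clock: 5.15
position: [0.4947, 0.2604, 0.1674]
ee_rot: [0.98, 0.198, 0.0, -0.0]
ft_force: [-0.6, 0.3, -0.4]
grip_width: 0.299
```

```bash
python3 -c "
from h import *
goal(.4735,.3223,.0145,.4)"
```

```text
shift [ 0.0043 -0.0652  0.1529] spin -0.0022 rawspin -0.0022 cur ang 0.398 p [0.4947 0.2604 0.1674] F [-0.6   0.32 -0.44] t 5.15 grip 0.299 q7 -0.095
```

Request:
send_rows([
  [[0.002,-0.03,0],0],
  [[0.004,-0.065,0],0],
  [[0.004,-0.066,0.02],0],
  [[0.004,-0.066,0.055],0],
  [[0.004,-0.066,0.095],0],
  [[0.004,-0.066,0.13],0],
  [[0.004,-0.066,0.149],0],
  [[0.004,-0.066,0.153],0],
])

```text
clock: 6.15
position: [0.4735, 0.3208, 0.013]
ee_rot: [0.98, 0.198, -0.0, 0.0]
ft_force: [0.2, 0.3, -0.4]
grip_width: 0.297
```

Request:
send_rows([
  [[0,0,0],0],
  [[0,0,0],0],
  [[0,0,0],0],
  [[0,0,0],0],
  [[0,0,-0.01],0],
  [[0,0,-0.04],0],
  [[0,0,-0.08],0],
  [[0,0,-0.13],0],
], hand=0.55)

```text
clock: 7.15
position: [0.4732, 0.3206, 0.1447]
ee_rot: [0.98, 0.198, -0.0, 0.0]
ft_force: [-0.5, 1.0, -0.8]
grip_width: 0.546
```

```bash
python3 -c "
from h import *
snap('top','top1');snap('wrist','w2')
print(box2w(0,-58)); goal(*box2w(0,-58),.12,.2314-np.pi/2)"
```

```text
[ 0.60550175 -0.11695408]
shift [-0.0513  0.4554  0.0278] spin -1.4047 rawspin 1.7369 cur ang 0.398 p [0.4763 0.3226 0.1497] F [ 1.22 -0.02 -0.89] t 7.25 grip 0.55 q7 -0.198
```

View pics/top1.png

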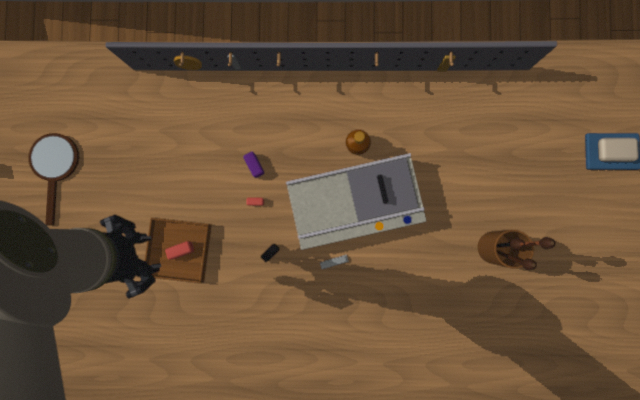

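View pics/w2.png

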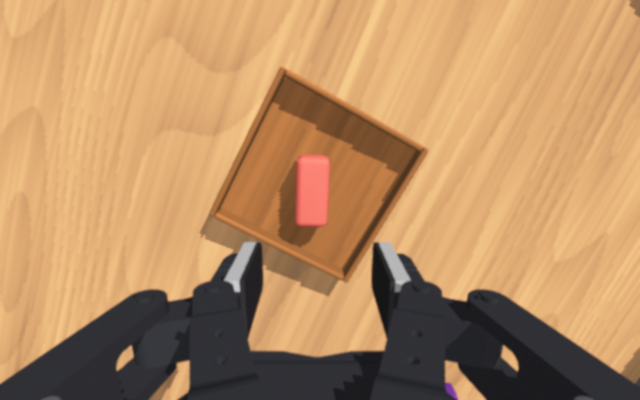

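Request:
send_rows([
  [[-0.005,0.03,-0.01],0.1],
  [[-0.008,0.07,-0.01],0.25],
  [[-0.013,0.115,-0.01],0.42],
  [[-0.018,0.16,-0.01],0.59],
  [[-0.023,0.205,-0.01],0.76],
  [[-0.028,0.25,-0.01],0.93],
  [[-0.033,0.295,-0.01],1.1],
  [[-0.039,0.345,-0.01],1.27],
], hand=0.4)

```text
clock: 8.25
position: [0.5717, -0.0131, 0.1538]
ee_rot: [0.905, -0.424, 0.0, -0.0]
ft_force: [2.1, 0.2, -0.2]
grip_width: 0.4
```

```bash
python3 -c "
from h import *
goal(*box2w(0,-58),.12,.2314-np.pi/2)"
```

```text
shift [0.1014 0.0405 0.0337] spin 0.4627 rawspin 0.4627 cur ang -0.877 p [ 0.5717 -0.0131  0.1538] F [ 2.1   0.17 -0.25] t 8.25 grip 0.4 q7 -0.756
```

Request:
send_rows([
  [[0.03,0.012,0],0.1],
  [[0.06,0.024,0.01],0.22],
  [[0.085,0.034,0.02],0.34],
  [[0.098,0.039,0.03],0.43],
  [[0.1,0.04,0.033],0.46],
  [[0.1,0.04,0.033],0.46],
  [[0.1,0.04,0.033],0.46],
  [[0.1,0.04,0.033],0.46],
])

```text
clock: 9.25
position: [0.6053, -0.1138, 0.1207]
ee_rot: [0.787, -0.617, 0.0, -0.0]
ft_force: [-0.6, 0.3, -0.3]
grip_width: 0.399
```

```bash
python3 -c "
from h import *
snap('wrist','w3')
goal(*box2w(0,-58),.061,.2314-np.pi/2)"
```

```text
shift [0.003  0.0005 0.0596] spin 0.0086 rawspin 0.0086 cur ang -1.331 p [ 0.6052 -0.114   0.1206] F [ 0.07 -0.31  0.15] t 9.3 grip 0.403 q7 -0.944
```

View pics/w3.png

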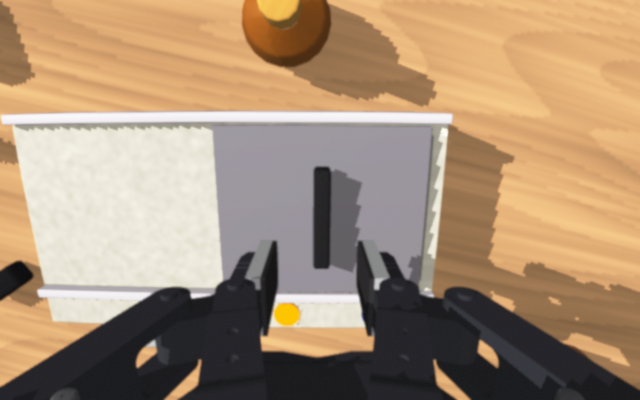

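```bash
python3 -c "
from h import *
w=pts('wrist','w3',[(315,168),(329,168),(328,268),(314,268)],.0715);m=w.mean(0);print(w,m)
w2=pts('wrist','w3',[(3,119),(451,117)],.057);print(w2,np.arctan2(*(w2[0]-w2[1])[:2]))
goal(m[0],m[1],.061,.2314-np.pi/2)"
```

```text
[[ 0.63596353 -0.10563729  0.0715    ]
 [ 0.6377811  -0.11307658  0.0715    ]
 [ 0.57975658 -0.12718629  0.0715    ]
 [ 0.5777954  -0.11914447  0.0715    ]] [ 0.60782415 -0.11626116  0.0715    ]
[[ 0.61903892  0.08285328  0.057     ]
 [ 0.68095244 -0.17488002  0.057     ]] -0.23575603018521352
shift [ 0.0029 -0.0019  0.0596] spin 0.0086 rawspin 0.0086 cur ang -1.331 p [ 0.6052 -0.114   0.1206] F [ 0.07 -0.31  0.15] t 9.3 grip 0.403 q7 -0.944
```

Request:
send_rows([
  [[0.001,0,0.01],0.005],
  [[0.002,0,0.025],0.007],
  [[0.003,0,0.04],0.007],
  [[0.003,0,0.052],0.007],
  [[0.003,0,0.058],0.007],
  [[0.003,0,0.0595],0.007],
  [[0.003,0,0.0595],0.007],
  [[0.003,0,0.0595],0.007],
])

```text
clock: 10.3
position: [0.6061, -0.1174, 0.0612]
ee_rot: [0.784, -0.621, 0.0, -0.0]
ft_force: [-0.9, 0.4, 0.1]
grip_width: 0.402
```

Request:
send_rows([
  [[0,0,0],0],
  [[0,0,0],0],
  [[0,0,0],0],
  [[0,0,0],0],
  [[0,0,0],0],
  [[0,0,0],0],
  [[0,0,0],0],
  [[0,0,0],0],
], hand=0, force=20)

```text
clock: 11.3
position: [0.606, -0.1174, 0.0611]
ee_rot: [0.784, -0.621, 0.0, -0.0]
ft_force: [-1.3, 0.8, 5.0]
grip_width: 0.109
```

```bash
python3 -c "
from h import *
BA=.233
goal(*box2w(0,59.5),.061)"
```

```text
shift [-1.181e-01  3.000e-04  1.000e-04] spin 0.0 rawspin 0 cur ang -1.339 p [ 0.606  -0.1174  0.0611] F [-1.34  0.84  4.95] t 11.3 grip 0.109 q7 -0.909
```

Request:
send_rows([
  [[-0.01,0,0],0],
  [[-0.027,0,0],0],
  [[-0.045,0,0],0],
  [[-0.063,0,0],0],
  [[-0.081,0,0],0],
  [[-0.098,0,0],0],
  [[-0.112,0,0],0],
  [[-0.118,0,0],0],
])

```text
clock: 12.3
position: [0.5781, -0.0006, 0.0611]
ee_rot: [0.785, -0.62, -0.0, -0.0]
ft_force: [-1.0, -1.7, 7.2]
grip_width: 0.106
```

Request:
send_rows([
  [[0,0,0],0],
  [[0,0,0],0],
  [[0,0,0],0],
  [[0,0,0],0],
  [[0,0,-0.01],0],
  [[0,0,-0.03],0],
  [[0,0,-0.05],0],
  [[0,0,-0.07],0],
], hand=0.4)

```text
clock: 13.3
position: [0.579, -0.0026, 0.1328]
ee_rot: [0.784, -0.621, 0.0, -0.001]
ft_force: [-0.4, -0.3, 0.5]
grip_width: 0.402
```

```bash
python3 -c "
from h import *
snap('wrist','w4');snap('top','top2')
goal(*box2w(0,-100),.12,.2314-np.pi/2)"
```

```text
shift [0.1591 0.0017 0.0138] spin 0.0004 rawspin 0.0004 cur ang -1.339 p [ 0.5802 -0.0026  0.1338] F [0.56 0.21 0.32] t 13.4 grip 0.4 q7 -1.174
```

View pics/w4.png

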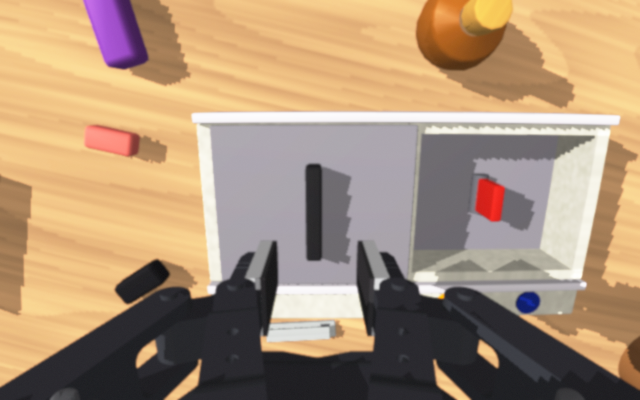

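View pics/top2.png

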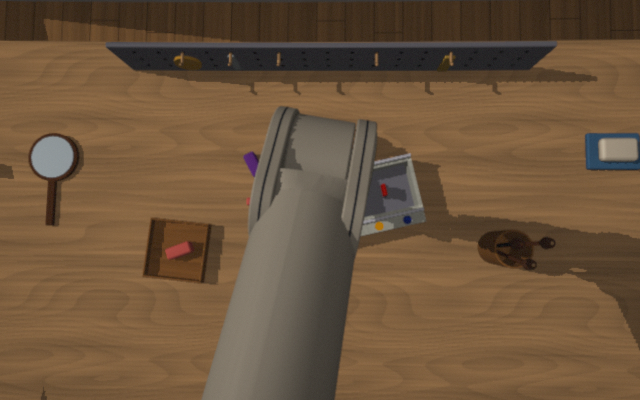

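```bash
python3 -c "
from h import *
crop('w4',410,110,620,270,'c4',3)
bx=lambda w:((w[:,:2]-BT)@np.array([[np.cos(BA),-np.sin(BA)],[np.sin(BA),np.cos(BA)]]))*1000
print(bx(pts('wrist','w4',[(314,212)],.0715)))
print('w3 rib',bx(pts('wrist','w3',[(321.5,218)],.0715)))
print(bx(pts('wrist','w4',[(193,116),(619,119)],.057)))
print(proj('wrist','w4',[list(box2w(x,y))+[.046] for x in(-13,13) for y in (-70,-62)]))
"
```

```text
[[ 3.43673743 60.77582901]]
w3 rib [[  3.59579289 -57.85494097]]
[[  59.74902445  134.08823348]
 [  59.89490616 -131.90911037]]
[[502.84741092 223.75195327]
 [491.68188071 223.8077444 ]
 [507.9433913  187.19585793]
 [496.49241498 187.17427397]]
```

View pics/c4.png

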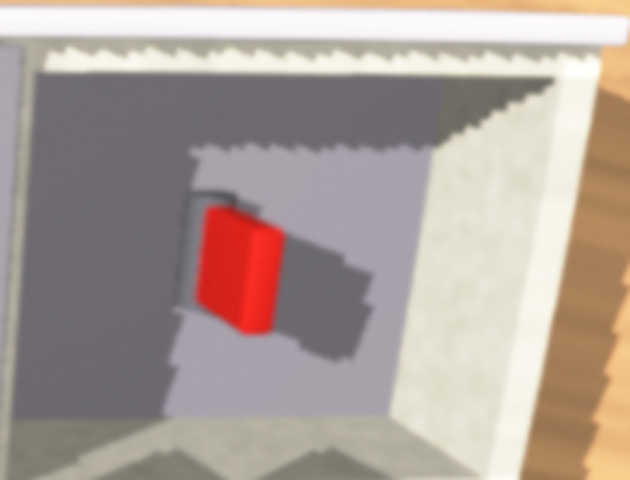

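```bash
python3 -c "
from h import *
goal(*box2w(2,-97),.12,.2324-np.pi/2)
c=pts('top','top0',[(500,248)],.06);print(c)"
```

```text
shift [ 0.1561 -0.0003  0.0138] spin -0.0006 rawspin -0.0006 cur ang -1.339 p [ 0.5802 -0.0026  0.1338] F [0.56 0.21 0.32] t 13.4 grip 0.4 q7 -1.174
[[ 0.48758139 -0.35525559  0.06      ]]
```

Request:
send_rows([
  [[0.015,0,0],0],
  [[0.045,0,0.004],0],
  [[0.08,0,0.008],0],
  [[0.115,0,0.012],0],
  [[0.142,0,0.014],0],
  [[0.154,0,0.014],0],
  [[0.156,0,0.014],0],
  [[0.156,0,0.014],0],
], hand=0)

```text
clock: 14.4
position: [0.6146, -0.1534, 0.1166]
ee_rot: [0.784, -0.62, -0.0, -0.0]
ft_force: [0.1, 0.2, -0.4]
grip_width: -0.0
```

```bash
python3 -c "
from h import *
snap('wrist','w5')
goal(*box2w(2,-97),.035,.2324-np.pi/2)"
```

```text
shift [ 0.0018 -0.0014  0.0817] spin 0.0009 rawspin 0.0009 cur ang -1.338 p [ 0.6147 -0.1531  0.1167] F [-0.49  0.1  -0.28] t 14.45 grip -0.003 q7 -0.874
```

View pics/w5.png

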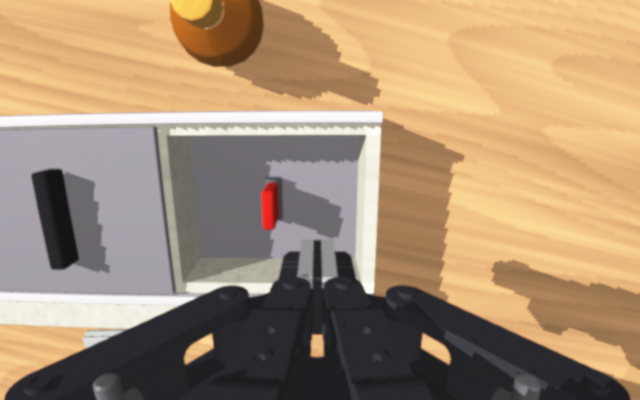

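Request:
send_rows([
  [[0.001,0,0.012],0],
  [[0.001,0,0.028],0],
  [[0.001,0,0.045],0],
  [[0.001,0,0.06],0],
  [[0.001,0,0.072],0],
  [[0.001,0,0.079],0],
  [[0.001,0,0.0815],0],
  [[0.001,0,0.0815],0],
])

```text
clock: 15.45
position: [0.6149, -0.1555, 0.0355]
ee_rot: [0.784, -0.621, 0.0, -0.0]
ft_force: [0.3, 0.2, 0.5]
grip_width: -0.001
```

```bash
python3 -c "
from h import *
snap('wrist','w6')
goal(*box2w(2,-66),.035,.2324-np.pi/2)"
```

```text
shift [-0.0317 -0.0016  0.0007] spin -0.0007 rawspin -0.0007 cur ang -1.339 p [ 0.615  -0.1555  0.0357] F [-0.68  0.31  0.42] t 15.5 grip 0.002 q7 -0.826
```

View pics/w6.png

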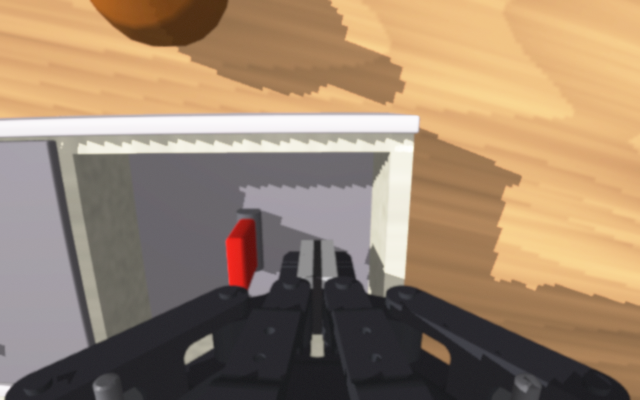

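Request:
send_rows([
  [[-0.003,0,0],0],
  [[-0.006,0,0],0],
  [[-0.01,0,0],0],
  [[-0.014,0,0],0],
  [[-0.018,0,0],0],
  [[-0.021,0,0],0],
  [[-0.023,0,0],0],
  [[-0.023,0,0],0],
])

```text
clock: 16.5
position: [0.6095, -0.133, 0.0353]
ee_rot: [0.784, -0.621, 0.0, -0.0]
ft_force: [0.7, -1.1, -0.4]
grip_width: 0.001
```

```bash
python3 -c "
from h import *
snap('wrist','w7')
goal(*box2w(2,-66),.035,.2324-np.pi/2)"
```

```text
shift [-0.0087 -0.0018  0.0003] spin -0.0008 rawspin -0.0008 cur ang -1.339 p [ 0.6095 -0.1331  0.0353] F [ 0.61 -1.01 -0.09] t 16.55 grip 0.001 q7 -0.86
```

View pics/w7.png

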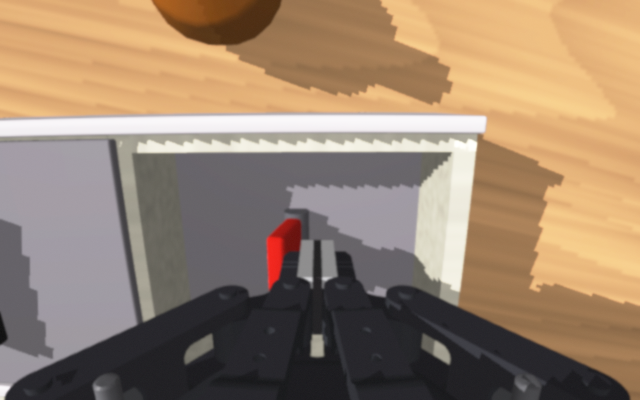

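Request:
send_rows([
  [[-0.001,0,0],0],
  [[-0.002,0,0],0],
  [[-0.0035,0,0],0],
  [[-0.005,0,0],0],
  [[-0.006,0,0],0],
  [[-0.007,0,0],0],
  [[-0.007,0,0],0],
  [[-0.007,0,0],0],
])

```text
clock: 17.55
position: [0.6078, -0.1263, 0.0353]
ee_rot: [0.784, -0.621, -0.0, 0.0]
ft_force: [0.8, -2.7, -0.6]
grip_width: 0.001
```

```bash
python3 -c "
from h import *
snap('wrist','w8')
crop('w8',150,100,450,300,'c8',2)
goal(*box2w(2,-66),.035,.2324-np.pi/2)
for th in (.2,.3,.4,.45):
  print(th,proj('wrist','w8',[list(box2w(x,-66+32*np.sin(th)+e*np.cos(th)))+[.014+.032*np.cos(th)-e*np.sin(th)/1000] for x in(13,-13) for e in (4,-4)]).round().tolist())"
```

```text
shift [-0.0016 -0.0019  0.0003] spin -0.0008 rawspin -0.0008 cur ang -1.339 p [ 0.6078 -0.1263  0.0353] F [ 0.64 -3.24 -0.95] t 17.6 grip -0.001 q7 -0.871
0.2 [[286.0, 239.0], [306.0, 241.0], [288.0, 297.0], [306.0, 299.0]]
0.3 [[279.0, 238.0], [298.0, 240.0], [281.0, 295.0], [299.0, 298.0]]
0.4 [[273.0, 237.0], [290.0, 240.0], [275.0, 294.0], [291.0, 297.0]]
0.45 [[269.0, 236.0], [286.0, 239.0], [272.0, 293.0], [288.0, 297.0]]
```

View pics/c8.png

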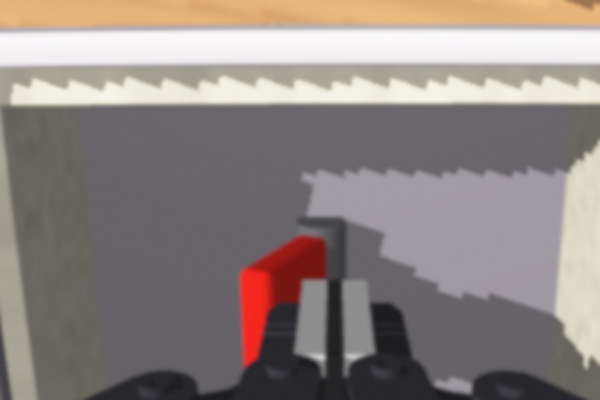

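Request:
send_rows([
  [[-0.001,0,0],0],
  [[-0.0015,0,0],0],
  [[-0.002,0,0],0],
  [[-0.002,0,0],0],
  [[-0.002,0,0],0],
  [[-0.002,0,0],0],
  [[-0.002,0,0],0],
  [[-0.002,0,0],0],
])

```text
clock: 18.6
position: [0.6076, -0.1255, 0.0355]
ee_rot: [0.784, -0.621, 0.001, 0.0]
ft_force: [2.3, -7.3, -1.4]
grip_width: 0.001
```

```bash
python3 -c "
from h import *
snap('wrist','w9')
crop('w9',150,100,450,300,'c9',2)
goal(*box2w(2,-66),.035,.2324-np.pi/2)
for th in (.3,.4,.45):
  print(th,proj('wrist','w9',[list(box2w(x,-66+32*np.sin(th)+e*np.cos(th)))+[.014+.032*np.cos(th)-e*np.sin(th)/1000] for x in(13,-13) for e in (4,-4)]).round().tolist())"
```

```text
shift [-0.0008 -0.0019  0.0005] spin -0.0014 rawspin -0.0014 cur ang -1.34 p [ 0.6076 -0.1255  0.0355] F [ 2.18 -7.74 -2.37] t 18.65 grip 0.0 q7 -0.874
0.3 [[281.0, 238.0], [300.0, 240.0], [283.0, 295.0], [301.0, 298.0]]
0.4 [[275.0, 237.0], [292.0, 240.0], [277.0, 294.0], [293.0, 297.0]]
0.45 [[272.0, 236.0], [288.0, 239.0], [274.0, 293.0], [290.0, 297.0]]
```

View pics/c9.png

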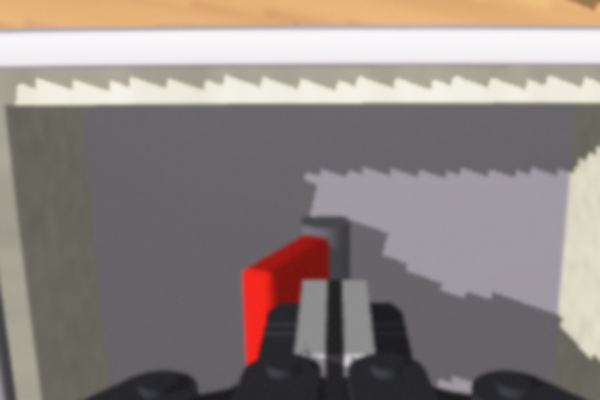

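Request:
send_rows([
  [[0,0,0],0],
  [[0.003,0,0],0],
  [[0.008,0,0],0],
  [[0.013,0,0],0],
  [[0.018,0,0],0],
  [[0.024,0,0],0],
  [[0.028,0,0],0],
  [[0.03,0,0],0],
])

```text
clock: 19.65
position: [0.6143, -0.1537, 0.0352]
ee_rot: [0.784, -0.621, -0.0, 0.0]
ft_force: [0.2, -0.1, 0.4]
grip_width: 0.004
```

Request:
send_rows([
  [[0,0,-0.01],0],
  [[0,0,-0.025],0],
  [[0,0,-0.045],0],
  [[0,0,-0.06],0],
  [[0,0,-0.075],0],
  [[0,0,-0.083],0],
  [[0,0,-0.085],0],
  [[0,0,-0.085],0],
])

```text
clock: 20.65
position: [0.6141, -0.1533, 0.1199]
ee_rot: [0.784, -0.621, -0.0, 0.0]
ft_force: [-0.4, -0.5, -0.5]
grip_width: 0.002
```

```bash
python3 -c "
from h import *
snap('wrist','w10')
print(proj('wrist','w10',[list(box2w(x,y))+[.046] for x in(-13,13) for y in (-70,-62)]).round())
goal(*box2w(2.5,60),.12,.2324-np.pi/2)"
```

```text
[[277. 230.]
 [265. 230.]
 [276. 191.]
 [263. 191.]]
shift [-0.1553 -0.0026 -0.0002] spin -0.0006 rawspin -0.0006 cur ang -1.339 p [ 0.614  -0.1533  0.1197] F [-0.06 -0.38  0.17] t 20.7 grip -0.001 q7 -0.876
```

View pics/w10.png

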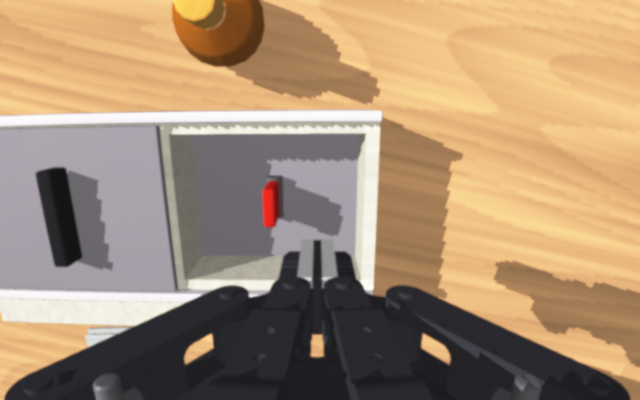

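Request:
send_rows([
  [[-0.015,0,0],0],
  [[-0.045,-0.001,0],0],
  [[-0.08,-0.001,0],0],
  [[-0.115,-0.002,0],0],
  [[-0.14,-0.002,0],0],
  [[-0.152,-0.002,0],0],
  [[-0.1545,-0.002,0],0],
  [[-0.1545,-0.002,0],0],
], hand=0.4)

```text
clock: 21.7
position: [0.5808, -0.0034, 0.1203]
ee_rot: [0.784, -0.621, 0.0, 0.0]
ft_force: [-0.5, 0.1, 0.4]
grip_width: 0.403
```

```bash
python3 -c "
from h import *
snap('wrist','w11')
goal(*box2w(2.5,60),.0615,.2324-np.pi/2)"
```

```text
shift [-0.0022 -0.0006  0.0588] spin -0.002 rawspin -0.002 cur ang -1.34 p [ 0.5808 -0.0038  0.1203] F [-0.36 -0.03  0.78] t 21.75 grip 0.402 q7 -1.16
```

View pics/w11.png

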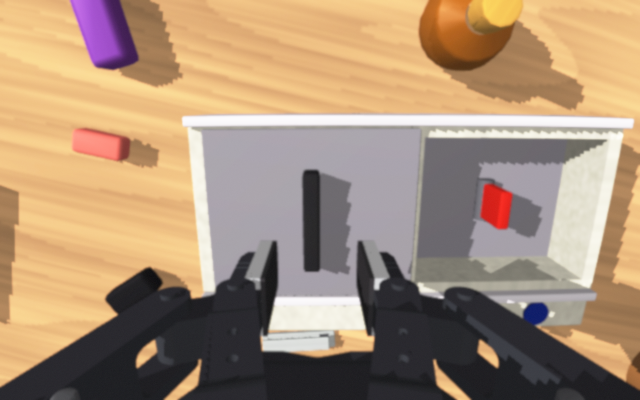

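Request:
send_rows([
  [[-0.001,0,0.01],0],
  [[-0.002,0,0.025],0],
  [[-0.002,0,0.04],0],
  [[-0.002,0,0.052],0],
  [[-0.002,0,0.057],0],
  [[-0.002,0,0.0588],0],
  [[-0.002,0,0.0588],0],
  [[-0.002,0,0.0588],0],
])

```text
clock: 22.75
position: [0.5806, -0.0006, 0.0619]
ee_rot: [0.784, -0.621, 0.0, -0.0]
ft_force: [1.6, 0.6, -0.6]
grip_width: 0.401
```

Request:
send_rows([
  [[0,0,0],0],
  [[0,0,0],0],
  [[0,0,0],0],
  [[0,0,0],0],
  [[0,0,0],0],
  [[0,0,0],0],
  [[0,0,0],0],
  [[0,0,0],0],
], hand=0, force=20)

```text
clock: 23.75
position: [0.5804, -0.0006, 0.0618]
ee_rot: [0.784, -0.621, 0.0, -0.0]
ft_force: [-2.2, -0.4, 5.3]
grip_width: 0.103
```

```bash
python3 -c "
from h import *
goal(*box2w(2.5,-66),.0615,.2324-np.pi/2)"
```

```text
shift [ 1.27e-01 -1.00e-04  2.00e-04] spin -0.0005 rawspin -0.0005 cur ang -1.339 p [ 0.5804 -0.0006  0.0618] F [-2.24 -0.41  5.26] t 23.75 grip 0.103 q7 -1.12
```

Request:
send_rows([
  [[0.01,0,0],0],
  [[0.028,0,0],0],
  [[0.047,0,0],0],
  [[0.066,0,0],0],
  [[0.085,0,0],0],
  [[0.102,0,0],0],
  [[0.115,0,0],0],
  [[0.122,0,0],0],
])

```text
clock: 24.75
position: [0.6089, -0.12, 0.0618]
ee_rot: [0.784, -0.621, 0.0, -0.0]
ft_force: [-0.1, 1.7, 6.5]
grip_width: 0.103
```

Request:
send_rows([
  [[0.001,0,0],0],
  [[0.002,0,0],0],
  [[0.003,0,0],0],
  [[0.004,0,0],0],
  [[0.005,0,0],0],
  [[0.005,0,0],0],
  [[0.005,0,0],0],
  [[0.005,0,0],0],
])

```text
clock: 25.75
position: [0.6096, -0.1228, 0.0618]
ee_rot: [0.785, -0.62, -0.001, -0.001]
ft_force: [-0.0, 3.7, 8.6]
grip_width: 0.106
```

```bash
python3 -c "
from h import *
goal(*box2w(2.5,-66),.0615,.2324-np.pi/2)"
```

```text
shift [0.0014 0.0001 0.0003] spin 0.0006 rawspin 0.0006 cur ang -1.338 p [ 0.6096 -0.1228  0.0618] F [-0.04  3.72  8.65] t 25.75 grip 0.106 q7 -0.895
```

Request:
send_rows([
  [[0.001,0,0],0],
  [[0.002,0,0],0],
  [[0.002,0,0],0],
  [[0.002,0,0],0],
  [[0.002,0,0],0],
  [[0.002,0,0],0],
  [[0.002,0,0],0],
  [[0.002,0,0],0],
])

```text
clock: 26.75
position: [0.6096, -0.1229, 0.0617]
ee_rot: [0.785, -0.62, -0.002, -0.001]
ft_force: [-5.3, 8.6, 13.2]
grip_width: 0.108
```

Request:
send_rows([
  [[0,0,0],0],
  [[0,0,0],0],
  [[0,0,0],0],
  [[0,0,0],0],
  [[0,0,-0.01],0],
  [[0,0,-0.03],0],
  [[0,0,-0.05],0],
  [[0,0,-0.08],0],
], hand=0.4)

```text
clock: 27.75
position: [0.6099, -0.1262, 0.1432]
ee_rot: [0.784, -0.621, 0.0, -0.0]
ft_force: [0.9, 0.1, 0.3]
grip_width: 0.397
```

```bash
python3 -c "
from h import *
snap('wrist','w12')
goal(.45,.25,.25)"
```

```text
shift [-0.4039  0.0704 -0.1033] spin 0.0 rawspin 0 cur ang -1.339 p [ 0.6118 -0.127   0.1477] F [ 1.8  -0.72  3.68] t 27.8 grip 0.402 q7 -0.938
```

View pics/w12.png

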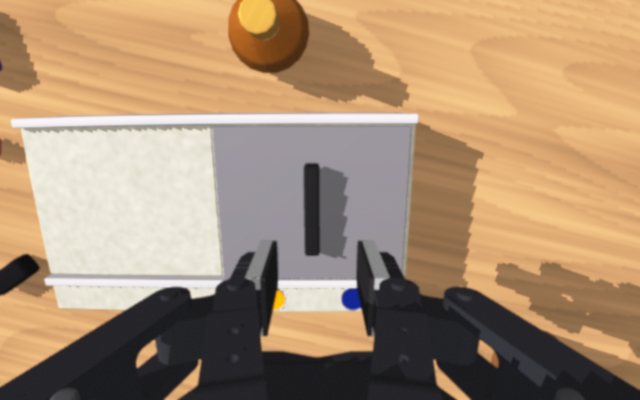

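Request:
send_rows([
  [[0,0,-0.03],0],
  [[-0.02,0.005,-0.07],0],
  [[-0.07,0.015,-0.1],0],
  [[-0.12,0.03,-0.1],0],
  [[-0.17,0.04,-0.1],0],
  [[-0.22,0.05,-0.1],0],
  [[-0.27,0.06,-0.1],0],
  [[-0.31,0.07,-0.1],0],
])

```text
clock: 28.8
position: [0.4698, 0.1611, 0.2428]
ee_rot: [0.784, -0.62, -0.0, -0.001]
ft_force: [0.4, 0.3, -0.5]
grip_width: 0.398
```

Request:
send_rows([
  [[-0.05,0.01,0],0],
  [[-0.1,0.02,0],0],
  [[-0.15,0.03,0],0],
  [[-0.2,0.04,0],0],
  [[-0.24,0.045,0],0],
  [[-0.25,0.05,0],0],
  [[-0.25,0.05,0],0],
  [[-0.25,0.05,0],0],
])

```text
clock: 29.8
position: [0.3656, 0.3899, 0.2421]
ee_rot: [0.783, -0.621, 0.0, -0.0]
ft_force: [0.1, -0.0, 0.2]
grip_width: 0.402
```

```bash
python3 -c "
from h import *
snap('top','top3')
goal(.45,.25,.25)
crop('top3',275,120,435,270,'c13',4)"
```

```text
shift [ 0.1554 -0.0504 -0.008 ] spin 0.0 rawspin 0 cur ang -1.341 p [0.3656 0.3899 0.242 ] F [-0.08 -0.08  0.5 ] t 29.85 grip 0.401 q7 -2.192
```

View pics/top3.png

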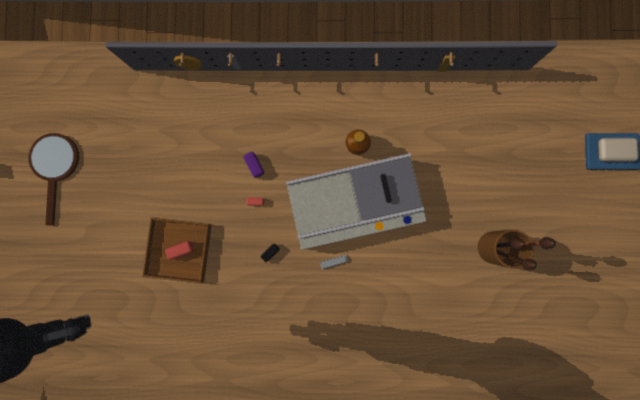

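View pics/c13.png

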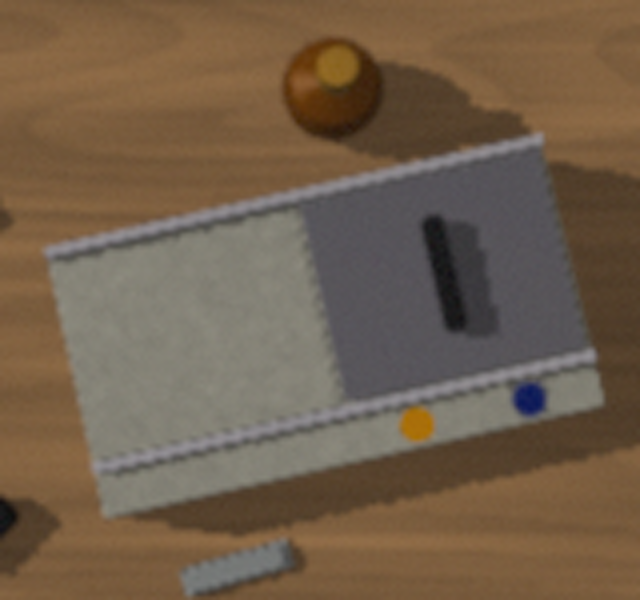

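```bash
python3 -c "
from h import *
bx=lambda w:((w[:,:2]-BT)@np.array([[np.cos(BA),-np.sin(BA)],[np.sin(BA),np.cos(BA)]]))*1000
print(bx(pts('top','top3',np.array([[444,273]])/4+[275,120],.0715)), bx(pts('top','top3',np.array([[302,210],[346,400]])/4+[275,120],.0565)))
print(manip.hand_in())"
```

```text
[[ -0.56106338 -64.53720788]] [[ 49.50170889  -2.33225491]
 [-52.54086148  -2.39516971]]
the job is handed in; nothing more can be done
None
```

I handed the job in at about 30 s, within the 72 s limit. My last checks suggest every step was met, but the hand-in gives no verdict.

- **Balm case:** I put the larger coral case from the deck in the wooden tray. The last top picture still shows it well inside.
- **Cover open:** I slid the cover open by its rib. The wrist picture put the rib at box y ≈ 60.8 mm, which is fully open.
- **Toggle:** I pushed it to the amber side (+y), to about 0.45 rad. It was against its stop, with about 8 N on the tool, and held there for over 1 s. After I backed off, the wrist picture showed it upright again.
- **Cover shut:** I slid it shut until it would not move further under an extra 2 mm push. The final top picture gives the rib at y ≈ -64.5 mm and the cover edge at y ≈ -2.4 mm. That is about 0 to 1.5 mm from shut, inside the 6 mm allowed.
- **Other objects:** The perfume bottle, brush cup and hair clip are at the same pixels as in the first picture. The arm is clear of everything.

No check failed. The wrist and top cameras disagreed by 2–4 mm on some points, such as the rib's x position, but this did not matter for any step.

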